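Roll the specimen canister up the gutter and bolt it in

TASK

Push the white specimen canister that lies at the foot of the sloped gutter up the slope with your fingertips, steadily, over the crest at the top and against the end stop, where it stays by itself. Then push the keeper bolt's black knob so that the bolt slides fully across the gutter behind the canister and it cannot roll back. Do not lift the canister out of the gutter, flick it or let it run back down, and leave the other things on the bench where they are.

Things in the scene. Friction and masses are not known exactly. Their poses are not given: they have to be found in the camera images.
- canister: White cylinder of slippery plastic (friction about 0.25) with flat ends, 50 mm in diameter and 40 mm long, about 65 to 125 g, lying on its side with its axis across the gutter, so that it rolls along it. Origin at its centre; its own y axis is the cylinder's axis (it turns about it as it rolls). It starts at the foot of the gutter, leaning on a low lip, and rolls back there if let go on the slope.
- gutter: Fixed stand of the straight aluminium gutter, on a plywood base 290 x 100 x 8 mm. Origin on the bench, on the gutter's midline; x points horizontally uphill along the gutter, y across it towards the bolt's knob, z up. Inside width 44 mm; side walls 4 mm thick, 8 mm above the sloped floor.
- ramp: The sloped floor, rising at 9 degrees. Origin on the midline at its foot, on the floor's surface against the lip: x = -140 mm, 20 mm above the bench in the gutter's frame. x points up along the slope, z square to the floor. The lip is 7 mm high; a canister on the slope has its centre at z = 25 mm and can be pushed from behind, over lip and walls, with the fingertips reaching below its middle.
- crest (a point): Upper end of the slope, on the floor's surface and midline: x = 55 mm, 51 mm above the bench in the gutter's frame. Beyond it the seat floor falls at 8 degrees for 51 mm to the upright stop plate (face at x = 106 mm, 8 mm thick, 60 mm wide, top 90 mm above the bench), so a canister pushed past the crest settles against the stop by itself.
- seat (a point): Where the canister's centre lies when it rests in the seat against the stop: x = 81 mm, 72 mm above the bench in the gutter's frame.
- bolt (a joint): Travel of the keeper bolt in m: 0 is drawn fully out (gutter open), 0.048 is fully across the gutter at its stop. It starts between 0 and 0.010. It slides along the gutter frame's -y, stays where it is left, and needs about 1.5 N.
- bolt_knob (a point): Centre of the top of the bolt's knob: an upright black cylinder 18 mm in diameter, 60 to 105 mm above the bench, at x = 46 mm, y = 122 mm less the joint value in the gutter's frame. Pushed on its outer side it moves along -y of that frame.
- bolt_tip (a point): Inner end of the bolt, on its axis: a steel rod 10 mm thick, 70 mm above the bench, running along the gutter frame's y at x = 46 mm through a dark steel guide block (30 mm along x, y from 32 to 58 mm, 85 mm high). At joint 0 the tip is at y = 30 mm, outside the gutter. When across, the rod passes 5 mm behind the seated canister.
- spare: Bystander: a second white canister, 50 mm in diameter, 40 mm tall, standing on its end beside the gutter. Origin: centre of its underside.
- cup_a: Bystander: white tapered cup upside down, 64 mm wide at the foot, 50 mm at the top, 58 mm tall. Origin: centre of its underside.
- cup_b: Bystander: another such cup, same size and origin.
- block: Bystander: wooden block 70 x 45 x 35 mm. Origin: centre of its underside.
- probe: Bystander: steel probe handle with two blue rings, 160 mm long, 16 mm thick, lying. Origin: under its middle, on the bench; x along it.
- scalpel: Bystander: green scalpel handle, 145 mm long with its blade, 10 mm wide, 6 mm thick, lying. Origin: under the middle of the handle; x along it.
- jar: Bystander: small amber jar, 44 mm in diameter, 65 mm tall, standing beyond the stop. Origin: centre of its underside.
Things that resemble listed ones, but are neither listed nor needed, are in the scene too. Leave any purple look-alike of the canister alone.

How it is judged (in metres and radians):
On the way, in this order (a step that is already met when the one before it is completed fails the run):
1. the canister rests in the seat against the stop, with the bolt still out (less than 15 mm) (distance between canister and seat below 0.006 m and linear speed of canister below 0.02 m/s and value of joint bolt below 0.015 m), for 0.2 s.
2. the bolt is fully across behind the canister (distance between canister and seat below 0.006 m and linear speed of canister below 0.02 m/s and value of joint bolt above 0.043 m), for 0.2 s.
At the end, for the whole second after the job is handed in: The canister rests in the seat, its centre within 6 mm of the seat point and slower than 0.02 m/s, and the bolt has travelled more than 43 of its 48 mm across the gutter behind it (all of step 2); the robot touches nothing.
It fails at once if the canister is lifted more than 8 mm off the gutter's sloped floor (z of canister in the frame of ramp above 0.033 m).
It fails at once if the canister leaves the gutter sideways or over its ends (y of canister in the frame of gutter above 0.012 m or y of canister in the frame of gutter below -0.012 m or x of canister in the frame of gutter above 0.1 m or x of canister in the frame of gutter below -0.145 m).
It fails at once if the canister is flicked, or rolls back down freely (faster than 0.45 m/s) (linear speed of canister above 0.45 m/s).
It fails at once if another loose thing on the bench is moved more than 20 mm (distance of any of spare, cup_a, cup_b, block, probe, scalpel, jar from where it was at the start of the episode above 0.02 m).
It also fails if it takes over 48 s, if anything falls off the work surface, if the arm or the gripper's body presses on something with over 40 N, if the wrist force passes 120 N, or if a joint passes its speed limit or range.

ROBOT

A 7-joint arm with a two-finger parallel gripper is mounted at the origin on the work surface. World frame = base frame: x ahead of the robot, y to its left, z up, the work surface at z = 0. Lengths are in mm, angles in rad, forces in N, time in s.
With the tool pointing down it reaches from about 400 to 925 mm from the base axis. Payload 5.6 kg.
Tool frame: the origin (TCP) lies between the finger pads; the fingertips stand 25 mm ahead of it and the grasp point (between the pads) lies 6 mm ahead of it; z points along the fingers, y is the line along which they close (so a half turn about z gives the same grasp; the last joint's range is limited). The gripper opens to 85 mm and grips with 20 to 120 N. Pads are 22 mm wide; open, the fingers measure 114 mm over their backs; the gripper's body (76 mm by 85 mm) begins 54 mm behind the grasp point. The pads swing forward as they close: fully open they stand 13 mm farther back than shut.
Start: joints at [-1.325, 0.468, -0.012, 1.603, 0.006, 1.071, -0.056], TCP at [185.161, 623.075, 256.29] pointing down, gripper open.
Joint ranges: [-2.53, 2.53], [-0.31, 2.02], [-1.57, 1.55], [0.28, 2.44], [-1.29, 4.43], [0.15, 1.84], [-2.92, 2.92]. Speed limits (rad/s): [2.57, 2.57, 3.14, 3.14, 3.14, 3.14, 3.14].

INTERFACE

Orientations are given as [roll, pitch, yaw] about the fixed x, y, z axes, in that order (R = Rz(yaw) Ry(pitch) Rx(roll)).
In Python, from workcell import telemetry, imaging, finish_job gives the robot as it stands.
- The arm moves only by the tool move_arm, never from a script. Its argument "motion" is a list of rows, each a list of 5 numbers: the shift along the tool's x, y, z in mm, then the turn about the tool's z in rad, then the closure, from -1 (fully open) to 1 (shut). In form: [[tx, ty, tz, yaw, grip], ...]. A call has 1 to 8 rows; each row shifts and turns the commanded pose from where the row before left it, along the tool's axes as they then stand; what a row does not reach is not made up. A row lasts 1/8 s, in which the tool goes at most 62.5 mm and 10.7 degrees, less where a joint would pass 70% of its speed; a pose out of reach is approached as far as the arm can. A call with a gripper value outside its range is refused whole. The fingers move at their own pace and stop on an object; "force" is the grip in N (left out, the last holds). Time passes only in rows, so rows that do not move let the fingers close. It gives the time, the measured TCP pose, the force, the opening and the grip force at its end, in the units of the state.
- telemetry.sense(): the state, without advancing time (a new reading comes with each control period).
- imaging.snapshot(name): name is "scene" or "top" or "wrist"; returns the picture (420x560x3 uint8, red, green, blue); there is no depth.
- imaging.camera_model(name): a dict with "fov_y" (degrees; the focal length in pixels is half the picture's height over the tangent of half this angle, whatever the lens; pixels are square), "cx", "cy" (the principal point, pixels), "distortion" ([k1, k2, p1, p2, k3] as OpenCV has them; the pictures are not rectified), "extrinsics" (4x4, takes a point from camera to world coordinates). Camera axes: x right, y down, z forward; pixel columns grow to the right and rows downward; lengths in mm; the calibration is good to about 2 mm. A picture is of the moment at which its call begins: read the wrist's pose just before it. camera_model takes no time and is no camera call; for the wrist camera it gives the pose at the moment of the call.
- finish_job(): hands the job in; it is judged then, once.
The state is a dict: "clock": time; "q": joint angles; "dq": joint speeds; "joint_efforts": joint torques, N m; "tcp_pos": TCP position; "orientation": TCP orientation; "ft_force": force on the tool from outside, world axes, zero at the start; "wrist_torque": the same for the moment, N m; "width": opening from 0.0 (shut) to 1.0 (fully open); "gripper_force": force on a finger pad.
Only numpy, scipy, OpenCV 4.12 (cv2) and the standard library are available. Lean on these libraries where they do the work, as an engineer would, in place of code of your own. Each camera call takes 0.05 s, during which the arm holds its last target. There are 200 camera calls.

## Working session

There is one attempt and no reset: what is moved stays moved. The work goes in short steps, Python scripts to look and compute and a tool call to move; the robot and the scene stay as the last step left them, time stands still between calls to the robot, and variables do not carry over. Pictures are saved under pics/ and viewed, at most 10 in all, crops included, and the job is handed in when it is done.

Besides the shell and the picture viewer there is one more tool, called as name(argument=value, ...), one argument or row to a line, values as JSON. move_arm: Moves the arm, as the interface text tells. Its arguments: {"type":"object","properties":{"motion":{"type":"array","items":{"type":"array","items":{"type":"number"}}},"force":{"type":"number"}},"required":["motion"]}

```bash
mkdir -p pics
python3 - <<'E'
from workcell import telemetry, imaging
import cv2,numpy as np
s=telemetry.sense();print(s['clock'],s['tcp_pos'],s['orientation'],s['width'],s['ft_force'])
for n in("scene","top"):
    im=imaging.snapshot(n);cv2.imwrite(f'pics/{n}0.png',im[:,:,::-1]);m=imaging.camera_model(n);print(n,m['fov_y'],m['cx'],m['cy'],m['distortion'],np.round(m['extrinsics'],3).tolist())
E
```

```text
0.0 [185.06515295 622.55931738 255.3085952 ] [-3.13978174e+00  1.60672353e-04  2.85268378e+00] 1.0026012846522816 [ 0.41765749 -0.1388873  -0.18532567]
scene 50.802471426846054 275.9741742185328 213.4006555052239 [-0.02421425  0.          0.          0.          0.        ] [[0.456, 0.542, -0.706, 1331.67], [0.89, -0.26, 0.374, -403.693], [0.019, -0.799, -0.601, 698.885], [0.0, 0.0, 0.0, 1.0]]
top 42.137534019659334 278.3961001920338 203.80546171912795 [-0.03092555  0.          0.          0.          0.        ] [[0.022, -0.998, 0.064, 535.36], [-1.0, -0.022, 0.011, -54.855], [-0.009, -0.064, -0.998, 1148.811], [0.0, 0.0, 0.0, 1.0]]
```

View pics/scene0.png

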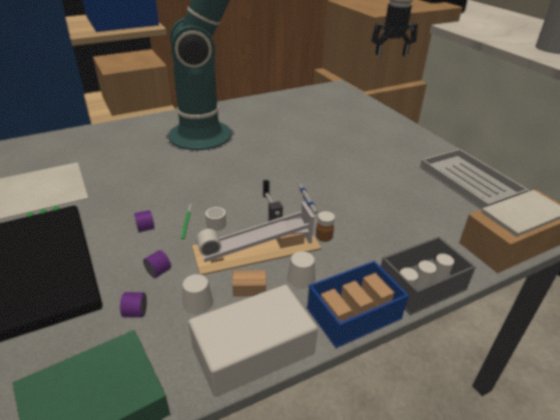

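View pics/top0.png

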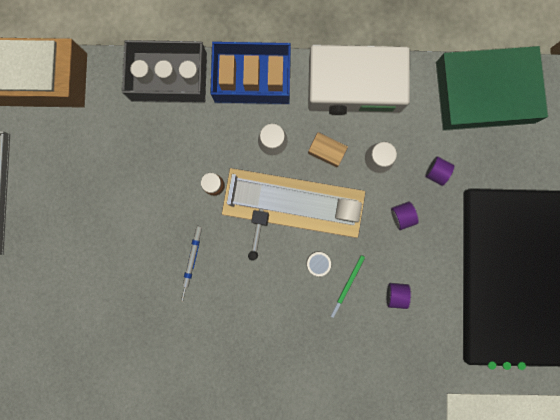

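The top view shows the gutter at about (294,203). The white canister lies at its right end, its foot, at (348,210), and the knob is at (253,256). The other white round things are upright: cups at (272,136) and (384,154), the ringed spare at (319,264), the jar at (211,183), and three in the grey box. The three purple cylinders are decoys. Only (348,210) lies inside the gutter, so I'll confirm that one in an enlarged crop.

```bash
cat > h.py <<'E'
import numpy as np,cv2
from workcell import telemetry, imaging
def cam(n):
    m=imaging.camera_model(n);f=210/np.tan(np.radians(m['fov_y']/2))
    return np.array([[f,0,m['cx']],[0,f,m['cy']],[0,0,1.]]),np.array(m['distortion']),np.array(m['extrinsics'],float)
def proj(c,P):
    K,d,E=c;R=E[:3,:3].T;t=-R@E[:3,3]
    return cv2.projectPoints(np.array(P,float).reshape(-1,3),cv2.Rodrigues(R)[0],t,K,d)[0][:,0]
def unproj(c,uv,z):
    K,d,E=c;n=cv2.undistortPoints(np.array(uv,float).reshape(-1,1,2),K,d)[:,0]
    r=np.c_[n,np.ones(len(n))]@E[:3,:3].T;o=E[:3,3]
    return o+r*((z-o[2])/r[:,2])[:,None]
def g2w(p,P):
    c,s=np.cos(p[2]),np.sin(p[2]);P=np.array(P,float).reshape(-1,3)
    return np.c_[p[0]+c*P[:,0]-s*P[:,1],p[1]+s*P[:,0]+c*P[:,1],P[:,2]]
E
python3 - <<'E'
import cv2
im=cv2.imread('pics/top0.png')[155:275,200:380]
cv2.imwrite('pics/crop1.png',cv2.resize(im,None,fx=4.4,fy=4.4,interpolation=cv2.INTER_CUBIC))
E
```

```text
(no output)
```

View pics/crop1.png

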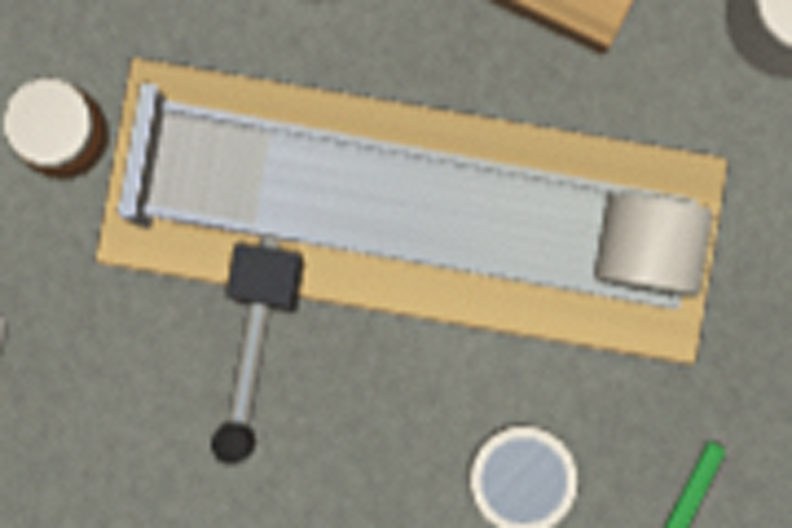

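The crop confirms it: the white cylinder on its side at the gutter's foot is at crop (655,242). The stop is at crop (140,155), the guide block at (265,275) and the knob at (233,442). Next I fit the gutter's pose.

Run:
```python
from h import *
from scipy.optimize import least_squares
c=cam('top')
# gutter pts and crop pixels; base offset b, bolt q free
def pts(b,q):return [[b+145,-50,8],[b-145,-50,8],[b-145,50,8],[b+145,50,8],
 [61,32,85],[31,32,85],[31,58,85],[61,58,85],[46,122-q,105],
 [114,-30,90],[114,30,90],[55,-22,51],[55,22,51]]
px=np.array([[133,58],[727,157],[697,362],[97,263],[235,243],[302,252],[295,310],[228,302],[233,442],[145,84],[120,213],[268,132],[258,226]])/4.4+[200,155]
w=np.array([1]*11+[.5,.5])
f=lambda v:((proj(c,g2w(v[:3],pts(v[3],v[4])))-px)*w[:,None]).ravel()
r=least_squares(f,[535,-70,1.7,-10,5],loss='soft_l1')
print(r.x);print(np.round(f(r.x).reshape(-1,2),1).tolist())
p=r.x[:3]
a=np.radians(9);x0=-140+np.cos(a)*25-np.sin(a)*25
print('canister guess',g2w(p,[-140+25*np.cos(a)-25*np.sin(a),0,20+25*np.sin(a)+25*np.cos(a)]))
# canister silhouette corners approx
print('canister px unproj z=70',unproj(c,np.array([[655,242]])/4.4+[200,155],69), 'seat',g2w(p,[81,0,72]),'crest',g2w(p,[55,0,51]),'knob',g2w(p,[46,122-r.x[4],105]))
# scene check
cs=cam('scene');print('scene proj',proj(cs,g2w(p,pts(r.x[3],r.x[4]))).round(0).tolist())
u=np.array([[319,264],[384,154],[328,149],[361,258]])
print(unproj(c,u,40).round())
```

```text
[613.70945852 -60.51564873   1.42664541 -14.45887537   2.9110208 ]
[[-0.3, -0.1], [0.7, -0.1], [0.0, 0.4], [-0.3, 0.0], [0.4, -0.4], [0.3, 0.1], [-0.3, 0.0], [-0.2, -0.7], [0.4, 0.1], [-0.6, -0.1], [-0.2, 0.8], [0.6, -0.0], [-0.1, -0.0]]
canister guess [[ 596.58343672 -178.49779411   48.60307014]]
canister px unproj z=70 [[ 595.39286012 -183.06945296   69.        ]] seat [[625.34528671  19.64423838  72.        ]] crest [[621.61032951  -6.08609575  51.        ]] knob [[502.4636433    2.11464397 105.        ]]
scene proj [[320.0, 247.0], [199.0, 273.0], [191.0, 244.0], [304.0, 222.0], [282.0, 206.0], [270.0, 208.0], [266.0, 202.0], [278.0, 200.0], [265.0, 181.0], [313.0, 215.0], [303.0, 201.0], [287.0, 232.0], [280.0, 220.0]]
[[ 486. -128.   40.]
 [ 713. -257.   40.]
 [ 721. -142.   40.]
 [ 500. -212.   40.]]
```

move_arm(
  motion=[
    [0,0,0,0.178,1],
    [0,0,0,0.178,1],
    [0,0,0,0.178,1],
    [0,0,0,0.178,1],
    [0,0,0,0.178,1],
    [0,0,0,0.178,1],
    [0,0,0,0.178,1],
    [0,0,0,0.18,1],
  ],
)

```text
clock: 1.1
tcp_pos: [185.0, 622.8, 255.7]
orientation: [-3.142, 0.001, 1.421]
ft_force: [-0.2, -0.4, -0.1]
width: -0.0
gripper_force: 0.0
```

```bash
cat > rel.py <<'E'
import sys
from h import *
from scipy.spatial.transform import Rotation as Ro
G=[613.71,-60.52,1.4266]
s=telemetry.sense();R=Ro.from_euler('xyz',s['orientation'])
t=np.array(s['tcp_pos']);d=t-[G[0],G[1],0];c,n=np.cos(G[2]),np.sin(G[2])
print('t',s['clock'],'tcp',t.round(1),'gutter',(c*d[0]+n*d[1]).round(1),(-n*d[0]+c*d[1]).round(1),'ori',np.round(s['orientation'],3),'w',round(s['width'],3),'F',np.round(s['ft_force'],2))
for a in sys.argv[1:]:
    g=np.array(eval(a),float);print(a,'shift',R.inv().apply(g2w(G,g)[0]-t).round(1))
E
python3 rel.py "[-175,0,200]" "[-175,0,63]"
```

```text
t 1.1 tcp [185.  622.8 255.7] gutter 614.6 522.4 ori [-3.142e+00  1.000e-03  1.421e+00] w -0.0 F [-0.24 -0.4  -0.09]
[-175,0,200] shift [-786.5  526.9   56.5]
[-175,0,63] shift [-786.4  527.   193.5]
```

move_arm(
  motion=[
    [-40,45,0,0,1],
    [-40,45,0,0,1],
    [-40,45,0,0,1],
    [-40,45,0,0,1],
    [-40,45,0,0,1],
    [-40,45,0,0,1],
    [-40,45,0,0,1],
    [-40,45,0,0,1],
  ],
)

```text
clock: 2.1
tcp_pos: [496.3, 253.1, 256.2]
orientation: [-3.141, -0.0, 1.427]
ft_force: [0.8, 0.8, -0.3]
width: -0.001
gripper_force: 0.0
```

move_arm(
  motion=[
    [-55,20,0,0,1],
    [-55,20,0,0,1],
    [-55,20,0,0,1],
    [-55,20,0,0,1],
    [-55,20,0,0,1],
    [-55,20,0,0,1],
    [-55,20,0,0,1],
    [-50,20,0,0,1],
  ],
)

```text
clock: 3.1
tcp_pos: [591.3, -200.7, 256.0]
orientation: [-3.141, -0.0, 1.426]
ft_force: [-0.1, 0.5, 0.7]
width: -0.0
gripper_force: 0.0
```

```bash
python3 rel.py "[-175,0,200]" "[-175,0,63]"
```

```text
t 3.1 tcp [ 591.3 -200.7  256. ] gutter -142.0 2.0 ori [-3.141 -0.     1.426] w -0.0 F [-0.13  0.47  0.74]
[-175,0,200] shift [-33.   2.  56.]
[-175,0,63] shift [-33.1   2.1 193. ]
```

move_arm(
  motion=[
    [-33,2,0,0,1],
    [-3,0,30,0,1],
    [0,0,40,0,1],
    [0,0,40,0,1],
    [0,0,40,0,1],
    [0,0,25,0,1],
    [0,0,12,0,1],
    [0,0,0,0,1],
  ],
)

```text
clock: 4.1
tcp_pos: [587.8, -234.6, 68.7]
orientation: [-3.14, -0.0, 1.427]
ft_force: [-0.5, 0.2, 0.3]
width: -0.002
gripper_force: 0.0
```

```bash
python3 rel.py "[-178,0,64]"
python3 - <<'E'
from h import *
a=imaging.snapshot('scene')[195:295,130:330];w=imaging.snapshot('wrist')
a=cv2.resize(a,(560,280),interpolation=cv2.INTER_CUBIC)
cv2.imwrite('pics/p2.png',np.vstack([a,cv2.resize(w,(400,300))] if 0 else [a,cv2.copyMakeBorder(cv2.resize(w,(400,300)),0,0,0,160,0)])[:,:,::-1])
E
```

```text
t 4.1 tcp [ 587.8 -234.6   68.7] gutter -176.0 0.6 ori [-3.14  -0.     1.427] w -0.002 F [-0.52  0.16  0.29]
[-178,0,64] shift [-2.   0.6  4.7]
```

View pics/p2.png

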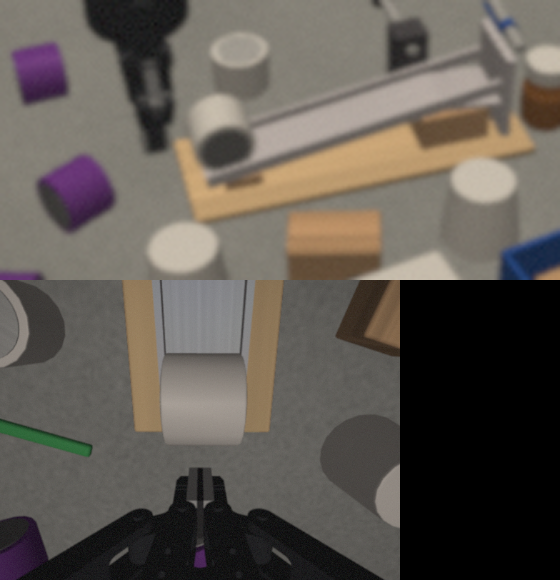

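The picture shows the closed fingers just behind the canister, centred on the gutter: wrist view (200,480) against the canister at (203,400). Now I lower slightly, move forward to contact, then push along the slope.

move_arm(
  motion=[
    [0,0,4.5,0,1],
    [4,0.5,0,0,1],
    [6,0,0,0,1],
    [6,0,0,0,1],
    [4,0,0,0,1],
    [4,0,0,0,1],
    [4,0,-0.6,0,1],
    [4,0,-0.6,0,1],
  ],
)

```text
clock: 5.2
tcp_pos: [593.3, -202.9, 66.1]
orientation: [3.141, 0.0, 1.427]
ft_force: [-0.7, -1.0, 0.1]
width: -0.001
gripper_force: 0.2
```

```bash
python3 rel.py "[30,0,93]"
python3 - <<'E'
from h import *
print(cam('wrist')[2][:3,3])
w=imaging.snapshot('wrist')
cv2.imwrite('pics/p3.png',w[:,:,::-1])
E
```

```text
t 5.2 tcp [ 593.3 -202.9   66.1] gutter -143.9 -0.3 ori [3.141 0.    1.427] w -0.001 F [-0.7  -1.02  0.12]
[30,0,93] shift [173.9  -0.3 -26.9]
[ 606.30664886 -120.10443038  183.72199884]
```

View pics/p3.png

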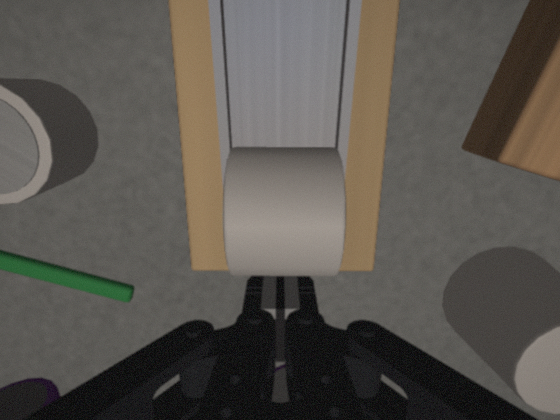

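The wrist view shows the fingertips at (280,280) touching the canister's rear edge, with the canister square in the gutter. I push steadily.

move_arm(
  motion=[
    [6,0,-0.9,0,1],
    [8,0,-1.3,0,1],
    [10,0,-1.6,0,1],
    [10,0,-1.6,0,1],
    [10,0,-1.6,0,1],
    [10,0,-1.6,0,1],
    [8,0,-1.3,0,1],
    [6,0,-0.9,0,1],
  ],
)

```text
clock: 6.25
tcp_pos: [603.1, -135.1, 76.9]
orientation: [3.142, -0.0, 1.427]
ft_force: [0.0, -1.0, 0.6]
width: -0.001
gripper_force: 0.3
```

```bash
python3 rel.py "[30,0,93]"
python3 - <<'E'
from h import *
G=[613.71,-60.52,1.4266]
w=imaging.snapshot('wrist');c=cam('wrist')
for x in(-55,-50,-45,-40,-35,-30,-25): # predicted silhouette rows of canister at centre x
    z=48.6+(x+118.5)*.1584
    th=np.linspace(0,2*np.pi,90);v=proj(c,g2w(G,[[x+25*np.cos(t),0,z+25*np.sin(t)] for t in th]));print(x,v[:,1].min().round(),v[:,1].max().round())
cv2.imwrite('pics/p4.png',w[:,:,::-1])
E
```

```text
t 6.25 tcp [ 603.1 -135.1   76.9] gutter -75.4 -0.3 ori [ 3.142 -0.     1.427] w -0.001 F [ 0.   -0.95  0.64]
[30,0,93] shift [105.4  -0.2 -16.1]
-55 189.0 313.0
-50 178.0 304.0
-45 166.0 293.0
-40 154.0 283.0
-35 141.0 272.0
-30 127.0 261.0
-25 113.0 250.0
```

View pics/p4.png

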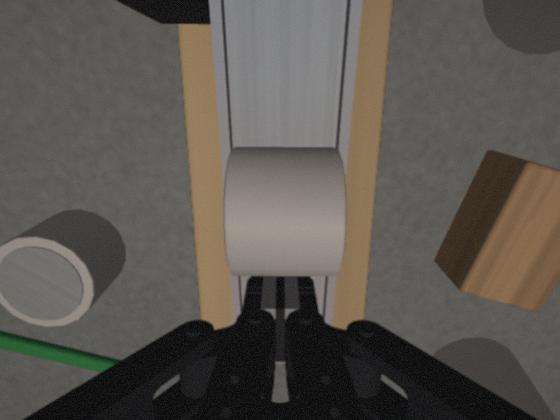

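The canister (rows 147–276) is on the slope with its centre at about x = -37, in contact with the fingers, so the contact offset is 38 mm. I keep pushing.

move_arm(
  motion=[
    [6,0,-0.9,0,1],
    [9,0,-1.4,0,1],
    [10,0,-1.6,0,1],
    [10,0,-1.6,0,1],
    [10,0,-1.6,0,1],
    [10,0,-1.6,0,1],
    [10,0,-1.6,0,1],
    [10,0,-1.6,0,1],
  ],
)

```text
clock: 7.3
tcp_pos: [613.9, -60.9, 88.8]
orientation: [3.142, -0.0, 1.427]
ft_force: [1.2, -0.0, 0.1]
width: -0.001
gripper_force: 0.2
```

move_arm(
  motion=[
    [8,0,-1.3,0,1],
    [6,0,-1,0,1],
    [5,0,-0.5,0,1],
    [5,0,0,0,1],
    [5,0,0,0,1],
    [4,0,0,0,1],
    [4,0,0,0,1],
    [0,0,0,0,1],
  ],
)

```text
clock: 8.3
tcp_pos: [619.2, -24.4, 91.5]
orientation: [3.142, -0.0, 1.427]
ft_force: [0.6, -0.0, -0.3]
width: -0.0
gripper_force: 0.0
```

```bash
python3 rel.py "[41,0,93]"
python3 - <<'E'
from h import *
w=imaging.snapshot('wrist');a=imaging.snapshot('scene')[170:270,180:380]
w=cv2.copyMakeBorder(cv2.resize(w,(400,300)),0,0,0,160,0)
cv2.imwrite('pics/p5.png',np.vstack([cv2.resize(a,(560,280),interpolation=cv2.INTER_CUBIC),w])[:,:,::-1])
G=[613.71,-60.52,1.4266];c=cam('wrist');th=np.linspace(0,2*np.pi,90)
for x in(60,70,81):
    v=proj(c,g2w(G,[[x+25*np.cos(t),0,72+25*np.sin(t)] for t in th]))[:,1]/1.4+280;print(x,v.min().round(),v.max().round())
E
```

```text
t 8.3 tcp [619.2 -24.4  91.5] gutter 36.5 -0.2 ori [ 3.142 -0.     1.427] w -0.0 F [ 0.63 -0.01 -0.26]
[41,0,93] shift [ 4.5 -0.2 -1.5]
60 407.0 495.0
70 389.0 479.0
81 368.0 461.0
```

View pics/p5.png

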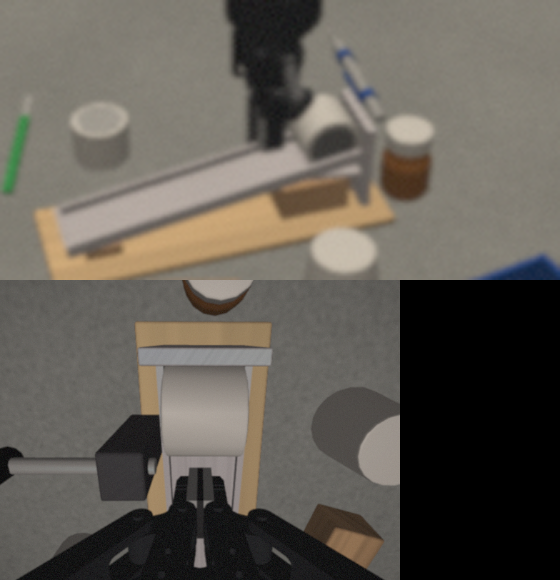

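The canister rests against the stop: rows 366–457, against 368–461 predicted for the seat. I back off, lift, and go round to the knob's outer side.

move_arm(
  motion=[
    [-6,0,0,0,1],
    [-6,0,-5,0,1],
    [0,0,-40,0,1],
    [0,0,-50,0,1],
    [0,-50,0,0,1],
    [10,-50,0,0,1],
    [12,-50,0,0,1],
    [0,-15,0,0,1],
  ],
)

```text
clock: 9.4
tcp_pos: [454.6, 9.3, 186.6]
orientation: [-3.14, -0.002, 1.428]
ft_force: [0.8, -0.4, 0.5]
width: -0.001
gripper_force: 0.0
```

```bash
python3 rel.py "[46,163,113]"
```

```text
t 9.4 tcp [454.6   9.3 186.6] gutter 46.2 167.5 ori [-3.140e+00 -2.000e-03  1.428e+00] w -0.001 F [ 0.76 -0.38  0.47]
[46,163,113] shift [-0.4  4.6 73.6]
```

move_arm(
  motion=[
    [0,0,30,0,1],
    [0,0,30,0,1],
    [0,0,13,0,1],
    [0,6,0,0,1],
    [0,6,0,0,1],
    [0,5,0,0,1],
    [0,5,0,0,1],
    [0,5,0,0,1],
  ],
)

```text
clock: 10.4
tcp_pos: [484.0, 4.9, 113.7]
orientation: [-3.141, -0.0, 1.427]
ft_force: [-2.2, 0.0, 2.0]
width: -0.002
gripper_force: 0.8
```

move_arm(
  motion=[
    [0,5,0,0,1],
    [0,5,0,0,1],
    [0,5,0,0,1],
    [0,5,0,0,1],
    [0,5,0,0,1],
    [0,5,0,0,1],
    [0,0,0,0,1],
  ],
)

```text
clock: 11.28
tcp_pos: [514.4, 0.3, 113.5]
orientation: [3.14, 0.0, 1.427]
ft_force: [-0.3, -0.0, 0.4]
width: 0.0
gripper_force: 0.0
```

```bash
python3 rel.py "[46,98,113]"
python3 - <<'E'
from h import *
w=imaging.snapshot('wrist');a=imaging.snapshot('scene')[170:270,180:380]
w=cv2.copyMakeBorder(cv2.resize(w,(400,300)),0,0,0,160,0)
cv2.imwrite('pics/p6.png',np.vstack([cv2.resize(a,(560,280),interpolation=cv2.INTER_CUBIC),w])[:,:,::-1])
E
```

```text
t 11.275 tcp [5.144e+02 3.000e-01 1.135e+02] gutter 45.9 107.0 ori [3.14  0.    1.427] w 0.0 F [-0.28 -0.03  0.44]
[46,98,113] shift [0.1 9.  0.5]
```

View pics/p6.png

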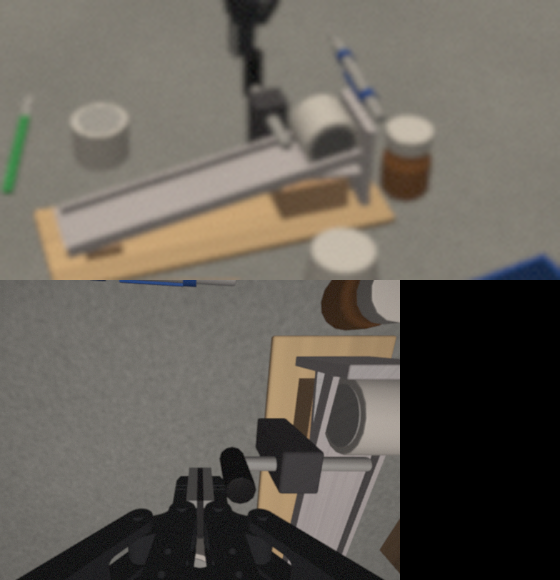

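The bolt is partly across: its tip is at wrist view (370,463) and the finger is against the knob at (238,475). I push on gently until it meets its stop.

move_arm(
  motion=[
    [0,4,0,0,1],
    [0,4,0,0,1],
    [0,2,0,0,1],
    [0,1,0,0,1],
  ],
)

```text
clock: 11.88
tcp_pos: [524.6, -1.2, 113.4]
orientation: [-3.141, 0.0, 1.427]
ft_force: [-2.1, -0.3, -0.5]
width: 0.003
gripper_force: 0.8
```

move_arm(
  motion=[
    [0,1,0,0,1],
    [0,1,0,0,1],
  ],
)

```text
clock: 12.12
tcp_pos: [526.5, -1.5, 113.5]
orientation: [-3.141, 0.0, 1.427]
ft_force: [-1.6, -0.2, -0.5]
width: -0.001
gripper_force: 0.8
```

move_arm(
  motion=[
    [0,1,0,0,1],
    [0,1,0,0,1],
  ],
)

```text
clock: 12.38
tcp_pos: [527.3, -1.6, 113.3]
orientation: [-3.139, -0.0, 1.427]
ft_force: [-5.6, 0.3, 2.6]
width: 0.001
gripper_force: 3.4
```

```bash
python3 rel.py
```

```text
t 12.375 tcp [527.3  -1.6 113.3] gutter 45.9 93.9 ori [-3.139 -0.     1.427] w 0.001 F [-5.63  0.32  2.6 ]
```

The force rose to 5.6 N as the tool stopped advancing, so the bolt is on its stop. One more nudge, then retreat and check.

move_arm(
  motion=[
    [0,1,0,0,1],
    [0,0,0,0,1],
    [0,-10,0,0,1],
    [0,-30,0,0,1],
    [0,0,-40,0,1],
    [0,-40,-40,0,1],
    [0,-40,0,0,1],
    [0,0,0,0,1],
  ],
)

```text
clock: 13.38
tcp_pos: [408.9, 16.3, 193.8]
orientation: [3.141, -0.003, 1.428]
ft_force: [0.9, 0.8, -0.5]
width: 0.002
gripper_force: 0.0
```

```bash
python3 rel.py
python3 - <<'E'
from h import *
G=[613.71,-60.52,1.4266]
a=imaging.snapshot('top')[155:275,200:380]
print((proj(cam('top'),g2w(G,[[46,74,105],[46,-18,70],[81,0,97]]))-[200,155])*4.4)
cv2.imwrite('pics/p7.png',cv2.resize(a,None,fx=4.4,fy=4.4,interpolation=cv2.INTER_CUBIC)[:,:,::-1])
E
```

```text
t 13.375 tcp [408.9  16.3 193.8] gutter 46.6 213.7 ori [ 3.141e+00 -3.000e-03  1.428e+00] w 0.002 F [ 0.89  0.81 -0.5 ]
[[252.09105366 339.64495394]
 [290.01316576 139.5167474 ]
 [202.87625585 160.77643023]]
```

View pics/p7.png

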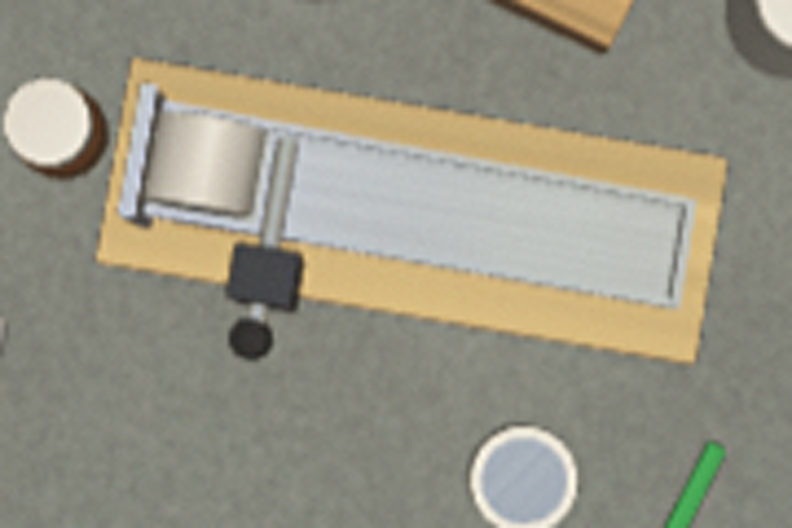

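The knob is at (251,339), against (252,340) predicted for full travel. The rod lies fully across behind the seated canister at (205,161), and the bystanders in the crop have not moved.

```bash
python3 -c "
from workcell import finish_job
print(finish_job())"
```

```text
the job is handed in; nothing more can be done
None
```

I pushed the canister up into its seat against the stop and slid the keeper bolt fully across behind it; the last top picture shows both in place, and the job was handed in at about 13 s (no verdict returned).

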